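# Reload the label stand

## Robot

A 6-joint arm with a two-finger parallel gripper is mounted at the origin on a cart in front of the work surface, level with it; the furniture and walls round the work are solid. World frame = base frame: x ahead of the robot, y to its left, z up, the work surface at z = 0. Lengths are in m, angles in rad, forces in N, time in s.
With the tool pointing down it reaches from about 0.275 to 0.75 m from the base axis. Payload 10.2 kg.
Tool frame: the origin (TCP) lies midway between the tips of the shut fingers; the grasp point (between the pads) lies 19 mm behind it; z points along the fingers, y is the line along which they close (so a half turn about z gives the same grasp; the last joint's range is limited). The gripper opens to 88 mm and grips with 3 to 60 N. Pads are 18 mm wide; open, the fingers measure 123 mm over their backs; the gripper's body (75 mm by 187 mm) begins 45 mm behind the grasp point.
Start: joints at [-1.413, 0.313, 1.498, -0, 1.331, -0.223], TCP at [0.195, -0.487, 0.239] pointing down, gripper open.
Joint ranges: [-2.94, 2.94], [-0.97, 2.17], [0.19, 2.56], [-1.23, 4.37], [0.02, 3.11], [-2.88, 2.88]. Speed limits (rad/s): [2.39, 2.39, 3.01, 3.14, 3.14, 3.14].

## Interface

Orientations are given as a unit quaternion [w, x, y, z].
In Python, from station import r gives the robot as it stands.
- The arm moves only by the tool move_arm, never from a script. Its argument "rows" is a list of rows, each a list of 3 entries, a list of its own where there are three numbers: the turn, a rotation vector about the tool's x, y, z in rad, then the shift along the tool's x, y, z in cm, then the opening, from 0 (shut) to 1 (fully open). A call has 1 to 5 rows; each row is the pose to reach, as a shift and turn from the pose commanded when the call began, along the tool's axes at that moment; what a row does not reach only later rows make up. A row lasts 1/10 s, in which the tool goes at most 50 mm and 8.59 degrees, less where a joint would pass 70% of its speed; a pose out of reach is approached as far as the arm can. A call with a gripper value outside its range is refused whole. The fingers move at their own pace and stop on an object; "force" is the grip in N (left out, the last holds). Time passes only in rows, so rows that repeat a pose let the fingers close. It gives the time, the measured TCP pose, the force, the opening and the grip force at its end, in the units of the state.
- r.observe(): the state, without advancing time (a new reading comes with each control period).
- r.capture(name): name is "side" or "top" or "wrist"; returns a dict with "color" (400x640x3 uint8, red, green, blue), "vertical_fov" (degrees; the focal length in pixels is half the picture's height over the tangent of half this angle, whatever the lens; pixels are square), "cx", "cy" (the principal point, pixels), "R" (3x3) and "t" (3): a world point X has camera coordinates R X + t. Camera axes: x right, y down, z forward; pixel columns grow to the right and rows downward; lengths in m; the calibration is good to about 2 mm. The wrist camera is an equidistant fisheye: a pixel r from the principal point sees the ray r / f radians off the axis. A picture is of the moment at which its call begins. There is no depth.
- r.close_job(): hands the job in; it is judged then, once.
The state is a dict: "clock": time; "q": joint angles; "qd": joint speeds; "tau": joint torques, N m; "tcp_pos": TCP position; "orientation": TCP orientation; "ft_force": force on the tool from outside, world axes, zero at the start; "ft_torque": the same for the moment, N m; "finger_gap": opening from 0.0 (shut) to 1.0 (fully open); "grasp_force": force on a finger pad.
Only numpy, scipy, OpenCV 4.12 (cv2) and the standard library are available. Lean on these libraries where they do the work, as an engineer would, in place of code of your own. Each camera call takes 0.05 s, during which the arm holds its last target. There are 200 camera calls.

## Task

Reload the label stand: thread the blue core adapter, sleeve up, down the spindle onto the black platter, then the label roll over its sleeve onto its flange, then the orange cap, its slot over the spindle's cross pin. Press the cap down against the platter's spring, turn it a quarter turn either way under the pin and let go, so that it stays locked. Leave the other things on the desk alone.

Things in the scene. Friction and masses are not known exactly. Their poses are not given: they have to be found in the camera images.
- stand: grey label stand, fixed: base plate 165 x 112 mm (x -104 to +60 mm in its own frame, y +-56 mm), top 11 mm above the desk, with a 31 mm high peel bar along its front edge, 90 to 99 mm from the spindle on the stand's -x side. Origin on the desk on the axis of the upright spindle; z up. Its yaw varies
- spindle_tip (a point): top of the steel spindle, 78 mm above the desk. The spindle is a shaft of 15 mm diameter from the base up to 54 mm, a conical shoulder from 54 to 59 mm, then a neck of 7 mm diameter with the cross pin, and a conical tip from 72 mm up
- cross_pin (a point): centre of the steel cross pin through the spindle's neck, 69 mm above the desk; the pin is 15 mm long and 4.4 mm thick, with round ends, and lies along this point's x axis, lengthwise of the base plate (axes as the stand's); its underside is 67 mm above the desk
- platter (a joint): black platter, 66 mm in diameter, round the spindle, in m: 0 up (at rest), grows as it is pressed down, stop at 0.0065. Its spring pushes up with 5 N at 0 and 0.8 N more per mm, so it stays up under the stack's weight (about 2.5 N). With the cap locked on the full stack it stands at about 0.003
- platter_top (a point): centre of the platter's upper face, on the spindle's axis; 22 mm above the desk when the platter is up
- adapter: blue plastic core adapter, loose, 50 g, standing on the desk: round flange 60 mm in diameter and 4 mm thick, with an upright sleeve of 21 mm outer diameter up to 36 mm; a bore of 17.4 mm runs right through. Origin in the centre of its underside, z up through the sleeve. Grasp the sleeve
- label_roll: white roll of labels on a card core, loose, 100 to 170 g, lying flat: 62 mm in diameter, 40 mm high, core hole 24 mm in diameter right through. Origin in the centre of its underside, z along its axis. Grasp across the diameter
- cap: orange retaining cap, loose, about 60 g: round flange 56 mm in diameter, 4 mm thick, with a hollow upright grip, open at the top, 34 mm high over all, 44 mm long along the cap's x axis and 31 mm thick between two upright ribbed flats that face its +y and -y; grasp it there. Origin in the centre of its underside, z up
- cap_slot (a point): centre of the keyhole in the cap's flange, 4 mm above the cap's underside: a square 9.6 mm hole for the neck with a slot 6.6 mm wide and 18 mm long along the cap's x axis (white marks beyond its ends). It passes over the cross pin only parallel to it. Set on the full stack, the cap's underside is 66 mm above the desk; pressed 3.5 to 6 mm lower (6 to 8 N) it can be turned under the pin
- jar_1: bystander: specimen jar with red lid, 61 mm in diameter, 72 mm high; origin under its centre
- jar_2: bystander: specimen jar with blue lid, 61 mm in diameter, 72 mm high; origin under its centre
- calculator: bystander: dark desk calculator, 140 x 102 x 26 mm; origin under its centre
- stapler: bystander: dark blue stapler, 127 x 36 x 40 mm; origin under its centre
- tape_dispenser: bystander: green tape dispenser, 110 x 28 x 60 mm; origin under its centre
Things that resemble listed ones, but are neither listed nor needed, are in the scene too. Several things look just like the cap: the one meant starts farthest to the robot's left.

How it is judged:
By the outcome, as a careful person would: the job done as asked, in the order asked, and still so for the second after the job is handed in, with the robot touching nothing.
It also fails if it takes over 72 s, if anything falls off the work surface, if the arm or the gripper's body presses on something with over 40 N, if the wrist force passes 120 N, or if a joint passes its speed limit or range.

## Working session

There is one attempt and no reset: what is moved stays moved. The work goes in short steps, Python scripts to look and compute and a tool call to move; the robot and the scene stay as the last step left them, time stands still between calls to the robot, and variables do not carry over. Pictures are saved under pics/ and viewed, at most 10 in all, crops included, and the job is handed in when it is done.

Besides the shell and the picture viewer there is one more tool, called after ">>>" as name(argument=value, ...) on one line, values as JSON. move_arm: Moves the arm, as the interface text tells. Its arguments: {"type":"object","properties":{"rows":{"type":"array"},"force":{"type":"number"}},"required":["rows"]}

```bash
ls; mkdir -p pics; cat > h.py <<'E'
import numpy as np, cv2
from station import r
def cap(n):
    c=r.capture(n); c['R']=np.array(c['R']);c['t']=np.array(c['t']); c['f']=200/np.tan(np.radians(c['vertical_fov'])/2); return c
def ray(c,u,v,fish=False):
    x,y=(u-c['cx'])/c['f'],(v-c['cy'])/c['f']
    if fish:
        a=np.hypot(x,y); s=np.sinc(a/np.pi); d=np.array([x*s,y*s,np.cos(a)])
    else: d=np.array([x,y,1.])
    return -c['R'].T@c['t'], c['R'].T@d
def onz(c,u,v,z,fish=False):
    o,d=ray(c,u,v,fish); return o+d*(z-o[2])/d[2]
def proj(c,X,fish=False):
    p=c['R']@np.array(X)+c['t']
    if fish:
        rr=np.hypot(p[0],p[1]);a=np.arctan2(rr,p[2]);k=a/max(rr,1e-9)
        return c['cx']+c['f']*p[0]*k,c['cy']+c['f']*p[1]*k
    return c['cx']+c['f']*p[0]/p[2],c['cy']+c['f']*p[1]/p[2]
def save(c,name): cv2.imwrite('pics/'+name,c['color'][...,::-1])
E
python3 - <<'E'
from h import *
import pickle
for n in('top','side'):
    c=cap(n);save(c,n+'1.png');pickle.dump(c,open(n+'.pkl','wb'));print(n,c['cx'],c['cy'],c['f'],-c['R'].T@c['t'],c['R'].round(2).tolist())
s=r.observe();print(s['clock'],s['tcp_pos'],s['orientation'],s['finger_gap'])
E
```

```text
pics
top 326.3182623936359 203.2807841890551 457.4164152557834 [ 0.29382323 -0.02101396  1.61065047] [[-0.03, -1.0, 0.0], [-0.98, 0.03, -0.18], [0.18, -0.01, -0.98]]
side 319.633965686942 206.6163120981426 383.5499129981499 [ 0.54312402 -1.08641276  0.91419808] [[1.0, -0.01, 0.01], [0.01, -0.62, -0.79], [0.01, 0.79, -0.62]]
0.1 [ 0.1950655  -0.48720055  0.23825874] [-5.29687895e-04  9.81930431e-01  1.89241505e-01  1.73790579e-06] 0.9974265924467346
```

View pics/top1.png

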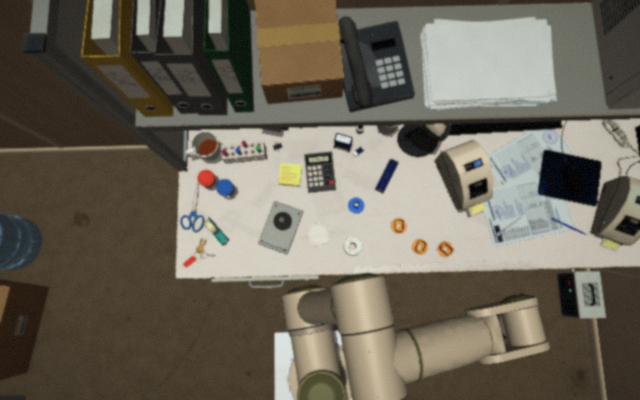

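View pics/side1.png

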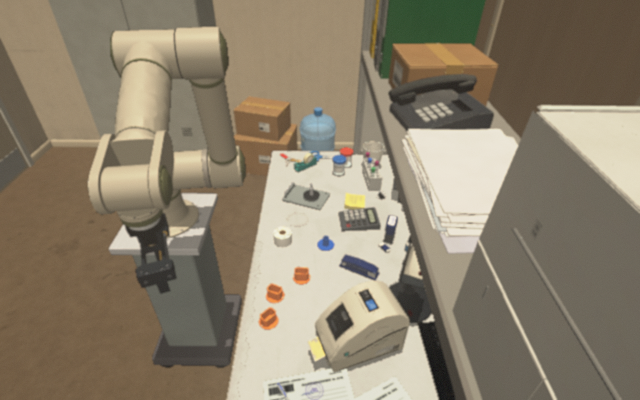

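Top view: three orange caps at (398,226), (420,246) and (446,249). The roll is at (352,245), the adapter at (356,205) and the stand spindle at about (282,220). World +y is image left, so the cap meant should be the one at (398,226). I'll measure it and crop to confirm.

```bash
python3 - <<'E'
from h import *
import pickle
T=pickle.load(open('top.pkl','rb'));S=pickle.load(open('side.pkl','rb'))
def blobs(c,lo,hi,mn=25):
    h=cv2.cvtColor(c['color'],cv2.COLOR_RGB2HSV);m=cv2.inRange(h,lo,hi)
    n,l,s,ce=cv2.connectedComponentsWithStats(m);return [(ce[i].round(1).tolist(),int(s[i,4]),s[i,:4].tolist()) for i in range(1,n) if s[i,4]>mn]
for n,c in(('top',T),('side',S)):
    print(n)
    for nm,lo,hi,z in(('or',(5,150,120),(18,255,255),.015),('bl',(100,170,120),(118,255,255),.01)):
        for b in blobs(c,lo,hi): print(nm,b,onz(c,*b[0],z).round(3))
print('roll',onz(T,352.5,245,.04),onz(S,283,232,.04));print('spindle',onz(T,282,220,.04),onz(S,311,190,.06))
for p in((274,202),(304,211),(290,251),(260,243)):print('stand',onz(T,*p,.011).round(3))
a=cv2.resize(T['color'][190:270,260:470],None,fx=3.8,fy=3.8,interpolation=2)
b=cv2.resize(S['color'][170:340,230:400],None,fx=1.6,fy=1.6,interpolation=2)
o=np.zeros((600,800,3),np.uint8);o[:a.shape[0],:a.shape[1]]=a;o[310:310+b.shape[0],:b.shape[1]]=b
cv2.imwrite('pics/crop.png',o[...,::-1])
E
```

```text
top
or ([398.3, 225.2], 107, [392, 219, 13, 13]) [ 0.503 -0.28   0.015]
or ([419.5, 246.2], 115, [413, 240, 14, 13]) [ 0.427 -0.35   0.015]
or ([445.0, 248.8], 119, [438, 242, 15, 14]) [ 0.415 -0.438  0.015]
bl ([224.2, 187.0], 157, [217, 181, 15, 13]) [0.658 0.335 0.01 ]
bl ([355.5, 205.1], 91, [350, 199, 13, 13]) [ 0.579 -0.133  0.01 ]
side
or ([301.2, 275.4], 189, [294, 268, 15, 16]) [ 0.503 -0.289  0.015]
or ([274.2, 293.4], 217, [267, 285, 17, 17]) [ 0.426 -0.359  0.015]
or ([268.4, 318.9], 264, [260, 308, 18, 21]) [ 0.417 -0.447  0.015]
roll [ 0.435115   -0.11501211  0.04      ] [ 0.43625615 -0.11816411  0.04      ]
spindle [0.5284504  0.12613321 0.04      ] [0.52871951 0.09838444 0.06      ]
stand [0.598 0.157 0.011]
stand [0.563 0.051 0.011]
stand [0.423 0.102 0.011]
stand [0.454 0.207 0.011]
```

View pics/crop.png

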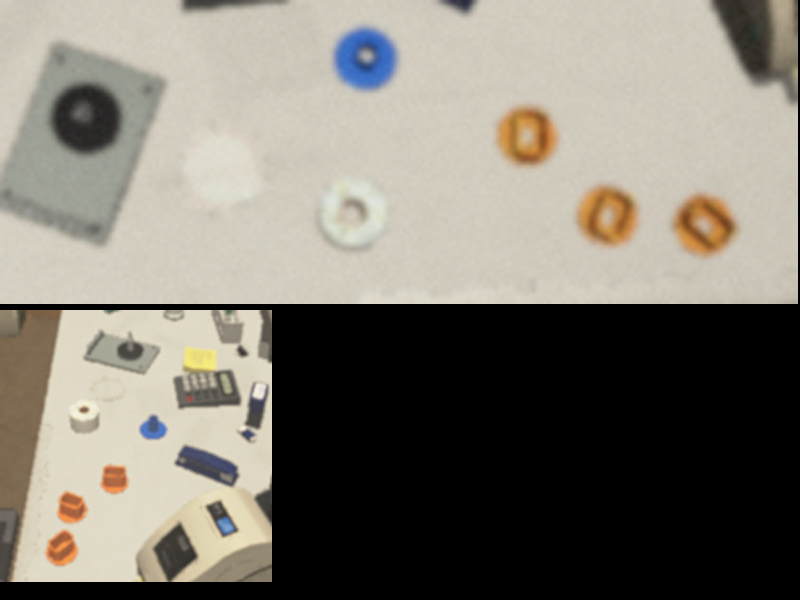

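Candidates for the cap are top (398,225) y=-0.28, (419,246) y=-0.35 and (445,249) y=-0.44. The first is farthest to the robot's left, and the crop at (527,137) confirms an orange cap with its grip running roughly along world x. The stand's yaw is about -20°. Next I'll get the wrist camera geometry.

```bash
cat >> h.py <<'E'
from scipy.spatial.transform import Rotation as Ro
def tool():
    s=r.observe();q=np.array(s['orientation']);return s,Ro.from_quat(q[[1,2,3,0]]).as_matrix()
def go(xyz,yaw=None):
    """shift (cm) in tool axes and turn about tool z for tool-y line at world yaw"""
    s,M=tool();d=M.T@(np.array(xyz)-s['tcp_pos'])*100
    t=0
    if yaw is not None:
        y0=np.arctan2(M[1,1],M[0,1]);t=-((yaw-y0+np.pi/2)%np.pi-np.pi/2)
    print('tcp',np.round(s['tcp_pos'],4),'yaw',round(np.degrees(np.arctan2(M[1,1],M[0,1])),2),'q',np.round(s['q'],2),'shift',d.round(2),'turnz',round(t,3));return d,t
E
python3 - <<'E'
from h import *
c=cap('wrist');s,M=tool();save(c,'w1.png')
print(c['f'],c['cx'],c['cy']);o=-c['R'].T@c['t']
print('cam in tool',(M.T@(o-s['tcp_pos'])).round(3),(c['R']@M).round(2).tolist())
go((.53,-.133,.2));go((.579,-.133,.2))
E
```

```text
309.70691628693146 322.3805913173083 199.77513748776067
cam in tool [ 0.071 -0.001 -0.148] [[0.0, 1.0, 0.0], [-0.96, 0.0, -0.28], [-0.28, -0.0, 0.96]]
tcp [ 0.1951 -0.4872  0.2383] yaw -68.18 q [-1.41  0.31  1.5   0.    1.33 -0.22] shift [ 44.26 -20.44   3.86] turnz 0
tcp [ 0.1951 -0.4872  0.2383] yaw -68.18 q [-1.41  0.31  1.5   0.    1.33 -0.22] shift [ 48.81 -18.61   3.86] turnz 0
```

>>> move_arm(rows=[[[0,0,0],[4,-1.8,0.2],1],[[0,0,0],[8,-3.6,0.4],1],[[0,0,0],[12,-5.4,0.6],1],[[0,0,0],[16,-7.2,0.8],1],[[0,0,0],[20,-9,1],1]])

```text
clock: 0.65
tcp_pos: [0.3482, -0.328, 0.2286]
orientation: [-0.0, 0.982, 0.189, -0.0]
ft_force: [0.0, -0.1, -1.0]
finger_gap: 0.998
grasp_force: 0.0
```

>>> move_arm(rows=[[[0,0,0],[4,-1.8,0.2],1],[[0,0,0],[8,-3.6,0.4],1],[[0,0,0],[12,-5.4,0.6],1],[[0,0,0],[16,-7.2,0.8],1],[[0,0,0],[20,-9,0.8],1]])

```text
clock: 1.15
tcp_pos: [0.5005, -0.17, 0.2204]
orientation: [-0.0, 0.982, 0.189, -0.0]
ft_force: [-0.5, -1.0, -0.5]
finger_gap: 1.004
grasp_force: 0.0
```

```bash
python3 - <<'E'
from h import *
import pickle
c=cap('wrist');go((.579,-.133,.2));print(r.observe()['ft_force']);save(c,'w2.png');pickle.dump(c,open('w2.pkl','wb'))
E
```

```text
tcp [ 0.5034 -0.1659  0.2204] yaw -67.97 q [-0.54  0.34  1.51  0.    1.29  0.65] shift [ 8.24 -0.21  2.05] turnz 0
[ 0.56651488  4.49484586 -0.16559452]
```

View pics/w2.png

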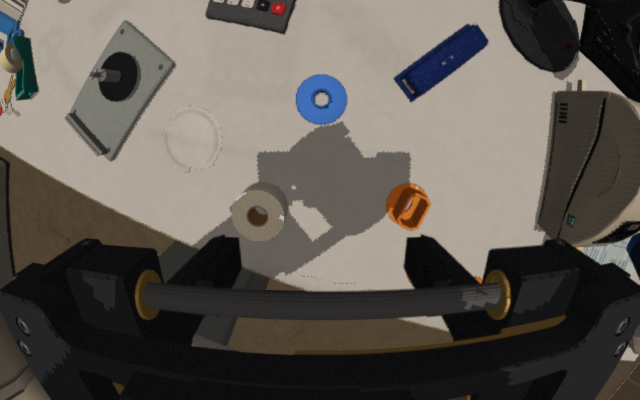

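The wrist view shows the adapter at (321,99), the roll at (259,212), the cap meant at (408,206) with its grip slanted, and the stand with its platter at (118,76) and peel bar at (88,138).

```bash
cat >> h.py <<'E'
RNG={'bl':((98,150,100),(120,255,255)),'or':((5,140,90),(20,255,255)),'bk':((0,0,0),(180,255,62))}
def circ(c,k,u,v,z,fish=True,win=None):
    h=cv2.cvtColor(c['color'],cv2.COLOR_RGB2HSV);m=cv2.inRange(h,*RNG[k])
    if win: w=np.zeros_like(m);w[win[1]:win[3],win[0]:win[2]]=255;m&=w
    cs=cv2.findContours(m,cv2.RETR_EXTERNAL,cv2.CHAIN_APPROX_NONE)[0]
    cs=[q for q in cs if cv2.contourArea(q)>60 and abs(cv2.pointPolygonTest(q,(u,v),True))<60]
    q=min(cs,key=lambda q:-cv2.pointPolygonTest(q,(u,v),True))[:,0]
    P=np.array([onz(c,*p,z,fish)[:2] for p in q])
    A=np.c_[2*P,np.ones(len(P))];w=np.ones(len(P),bool)
    for _ in range(8):
        s=np.linalg.lstsq(A[w],(P[w]**2).sum(1),rcond=None)[0];R=np.sqrt(s[2]+s[0]**2+s[1]**2)
        e=abs(np.hypot(*(P-s[:2]).T)-R);w=e<max(.001,np.median(e)*2)
    return s[:2].round(4),'D',round(2*R,4),w.mean().round(2)
E
python3 - <<'E'
from h import *
import pickle
c=pickle.load(open('w2.pkl','rb'))
print('adapter',circ(c,'bl',330,85,.003),'cap',circ(c,'or',395,190,.003),'platter',circ(c,'bk',125,80,.021,win=(75,35,150,115)))
for z in(.0,.04): print('roll',z,onz(c,259,212,z,True).round(4))
# platter by triangulating: spindle tip
print('tip',onz(c,97,75,.078,True).round(4))
for p in((125,21),(174,66),(109,160),(66,117)):print('corner',onz(c,*p,.011,True).round(4))
E
```

```text
adapter (array([ 0.5799, -0.1346]), 'D', np.float64(0.0564), np.float64(1.0)) cap (array([ 0.5016, -0.2837]), 'D', np.float64(0.0553), np.float64(0.72)) platter (array([0.5277, 0.1268]), 'D', np.float64(0.0657), np.float64(0.74))
roll 0.0 [ 0.4219 -0.113   0.    ]
roll 0.04 [ 0.4375 -0.1162  0.04  ]
tip [0.5289 0.1138 0.078 ]
corner [0.6012 0.1533 0.011 ]
corner [0.5603 0.0511 0.011 ]
corner [0.4131 0.1149 0.011 ]
corner [0.447  0.2192 0.011 ]
```

>>> move_arm(rows=[[[0,0,0],[3,0,3.5],1],[[0,0,0],[6,0,7],1],[[0,0,0],[8,0,10],1],[[0,0,0],[8,0,10],1],[[0,0,0],[8,0,10],1]])

```text
clock: 1.7
tcp_pos: [0.5736, -0.142, 0.121]
orientation: [-0.0, 0.982, 0.189, -0.0]
ft_force: [0.4, 0.2, 1.4]
finger_gap: 1.002
grasp_force: 0.0
```

```bash
python3 - <<'E'
from h import *
c=cap('wrist');save(c,'w3.png')
u,v=proj(c,(.58,-.134,.003),True);print(u,v)
a=circ(c,'bl',u,v,.004);print(a)
h=cv2.cvtColor(c['color'],cv2.COLOR_RGB2HSV)
go((*a[0],.009))
E
```

```text
318.36202919410476 183.60085868730934Traceback (most recent call last):
  File "<stdin>", line 4, in <module>
  File "h.py", line 36, in circ
    q=min(cs,key=lambda q:-cv2.pointPolygonTest(q,(u,v),True))[:,0]
      ~~~^^^^^^^^^^^^^^^^^^^^^^^^^^^^^^^^^^^^^^^^^^^^^^^^^^^^^
ValueError: min() iterable argument is empty
```

View pics/w3.png

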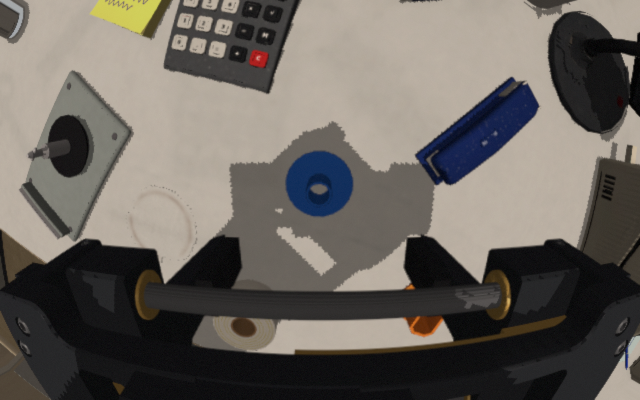

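The adapter sits in shadow at (319,184), so I'll relax the value threshold.

```bash
sed -i "s/'bl':((98,150,100)/'bl':((98,150,50)/;s/'or':((5,140,90)/'or':((3,130,50)/" h.py; python3 - <<'E'
from h import *
c=cap('wrist')
u,v=proj(c,(.58,-.134,.003),True)
for z in(.003,.004):a=circ(c,'bl',u,v,z);print(a)
go((*a[0],.01))
E
```

```text
(array([ 0.5797, -0.1346]), 'D', np.float64(0.0575), np.float64(1.0))
(array([ 0.5799, -0.1345]), 'D', np.float64(0.0573), np.float64(1.0))
tcp [ 0.5739 -0.1427  0.1226] yaw -68.22 q [-0.44  0.56  1.44 -0.    1.14  0.75] shift [ 0.85 -0.56 11.26] turnz 0
```

>>> move_arm(rows=[[[0,0,0],[0.8,-0.6,3],1],[[0,0,0],[0.8,-0.6,7],1],[[0,0,0],[0.8,-0.6,10],1],[[0,0,0],[0.8,-0.6,11.2],1],[[0,0,0],[0.8,-0.6,11.2],0.6]], force=15)

```text
clock: 2.3
tcp_pos: [0.5787, -0.1338, 0.009]
orientation: [-0.0, 0.982, 0.189, -0.0]
ft_force: [-0.7, 0.6, 0.0]
finger_gap: 0.931
grasp_force: 0.0
```

>>> move_arm(rows=[[[0,0,0],[0,0,0],0.1],[[0,0,0],[0,0,0],0.1],[[0,0,0],[0,0,0],0.1],[[0,0,0],[0,0,0],0.1],[[0,0,0],[0,0,0],0.1]])

```text
clock: 2.8
tcp_pos: [0.5792, -0.1334, 0.0091]
orientation: [0.0, 0.982, 0.189, 0.0]
ft_force: [0.1, -0.6, 0.2]
finger_gap: 0.481
grasp_force: 0.0
```

>>> move_arm(rows=[[[0,0,0],[0,0,0],0.1],[[0,0,0],[0,0,0],0.1],[[0,0,0],[0,0,0],0.1],[[0,0,0],[0,0,0],0.1],[[0,0,0],[0,0,0],0.1]])

```text
clock: 3.3
tcp_pos: [0.5791, -0.1334, 0.0087]
orientation: [0.0, 0.982, 0.189, 0.0]
ft_force: [0.3, -0.1, -0.3]
finger_gap: 0.223
grasp_force: 15.0
```

>>> move_arm(rows=[[[0,0,0],[0,0,-3],0.1],[[0,0,0],[0,0,-7],0.1],[[0,0,0],[0,0,-11],0.1],[[0,0,0],[-4,-3,-12],0.1],[[0,0,0],[-7,-6,-12],0.1]])

```text
clock: 3.8
tcp_pos: [0.4912, -0.1039, 0.1303]
orientation: [0.001, 0.982, 0.189, 0.001]
ft_force: [1.1, -0.5, -0.1]
finger_gap: 0.226
grasp_force: 15.0
```

```bash
python3 - <<'E'
from h import *
s=r.observe();print(s['finger_gap'],s['grasp_force'],s['tcp_pos'])
go((.49,.10,.14))
E
```

```text
0.22590620874159176 14.99997958962922 [ 0.49119714 -0.10391201  0.13029463]
tcp [ 0.4912 -0.1039  0.1303] yaw -68.2 q [-0.44  0.38  1.71 -0.    1.05  0.75] shift [  7.46 -18.97  -1.  ] turnz 0
```

>>> move_arm(rows=[[[0,0,0],[1.2,-4,-0.4],0.1],[[0,0,0],[2.4,-8,-0.8],0.1],[[0,0,0],[3.6,-12,-1.2],0.1],[[0,0,0],[4.8,-16,-1.6],0.1],[[0,0,0],[6,-20,-2],0.1]])

```text
clock: 4.3
tcp_pos: [0.4726, 0.1059, 0.149]
orientation: [-0.0, 0.982, 0.189, 0.0]
ft_force: [0.5, 0.1, -0.5]
finger_gap: 0.226
grasp_force: 15.0
```

>>> move_arm(rows=[[[0,0,0],[0,0,0],0.1],[[0,0,0],[0,0,0],0.1]])

```text
clock: 4.5
tcp_pos: [0.4729, 0.1047, 0.1487]
orientation: [0.0, 0.982, 0.19, -0.0]
ft_force: [-0.3, -0.3, 0.2]
finger_gap: 0.228
grasp_force: 15.0
```

```bash
python3 - <<'E'
from h import *
import pickle
c=cap('wrist');save(c,'w4.png');pickle.dump(c,open('w4.pkl','wb'))
go((.528,.126,.14))
print(proj(c,(.528,.126,.022),True),proj(c,(.528,.126,.078),True))
E
```

```text
tcp [0.4731 0.1039 0.1486] yaw -68.17 q [-0.03  0.32  1.74 -0.    1.08  1.16] shift [ 5.92 -0.01  0.86] turnz 0
(np.float64(324.95943131618293), np.float64(126.11088063167733)) (np.float64(325.5905092461631), np.float64(129.61376080794398))
```

View pics/w4.png

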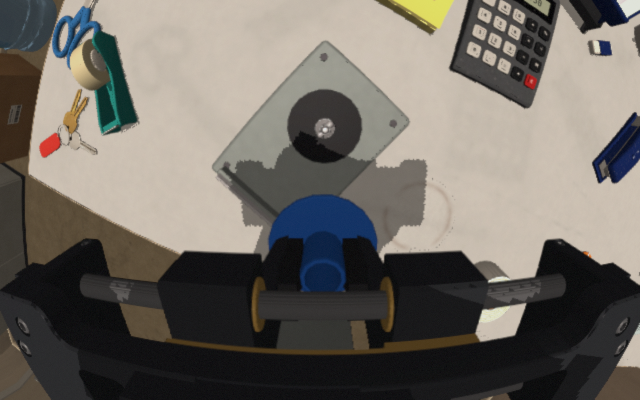

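The platter is seen almost head-on at (325,127) with the spindle tip at (325,128). The adapter is in hand with its flange near (322,232).

```bash
python3 - <<'E'
from h import *
import pickle
c=pickle.load(open('w4.pkl','rb'))
hs=cv2.cvtColor(c['color'],cv2.COLOR_RGB2HSV)
print(hs[100,325],hs[150,330],hs[90,370],hs[185,320])
for vmax in(80,95):
    RNG['bk']=((0,0,0),(180,255,vmax));print('platter',vmax,circ(c,'bk',325,110,.022,win=(275,75,375,165)))
print('tipblob',onz(c,325,128,.075,True).round(4))
print('adapter',circ(c,'bl',322,215,.1436,win=(262,190,385,236)),tool()[0]['tcp_pos'])
K=[onz(c,*p,.011,True)[:2] for p in((324,40),(410,122),(213,168))]
e=K[0]-K[2];print('yaw',np.degrees(np.arctan2(e[1],e[0])),np.hypot(*e)); e=K[0]-K[1];print(np.degrees(np.arctan2(e[1],e[0]))-90,np.hypot(*e))
E
```

```text
[ 6 22 59] [30  9 30] [ 27  19 150] [30 19 81]
platter 80 (array([0.5269, 0.1265]), 'D', np.float64(0.0651), np.float64(0.75))
platter 95 (array([0.5267, 0.1264]), 'D', np.float64(0.0658), np.float64(0.61))
tipblob [0.5288 0.1267 0.075 ]
adapter (array([0.4729, 0.1063]), 'D', np.float64(0.0579), np.float64(0.57)) [0.47310524 0.10392526 0.148598  ]
yaw -20.462475485875043 0.16029923645420807
-20.97209432964297 0.10994050498748578
```

```bash
python3 - <<'E'
from h import *
import pickle
c=pickle.load(open('w4.pkl','rb'))
s,M=tool();p=np.array(s['tcp_pos'])
hs=cv2.cvtColor(c['color'],cv2.COLOR_RGB2HSV);m=cv2.inRange(hs,(98,120,40),(122,255,255))
for v in range(194,250,5):
    u=np.where(m[v,255:395])[0]+255
    if len(u):print(v,u.min(),u.max(),(u.min()+u.max())/2,end=' | ')
print()
m=cv2.inRange(hs,(98,120,40),(122,255,255)).astype(bool)
u0=np.where(m[194:236,255:395].any(0))[0]+255;v0=np.where(m[180:250,323])[0].min()+180
print('ext',u0.min(),u0.max(),'top',v0)
for dx in(-.03,0,.03): print('proj flange',proj(c,p+M@[dx,0,.0057],True))
for y in(-.03,.03): print('proj edge',proj(c,p+M@[0,y,.0057],True))
print('fingers mid at pads',proj(c,p+M@[0,0,-.019],True))
print('tip',proj(c,p+M@[.059,0,p[2]-.078],True),'plat',proj(c,p+M@[.059,0,p[2]-.022],True))
# tip blob in image
g=hs[...,2];w=g[112:146,308:344];yy,xx=np.where(w>110);print('tip bright',xx.mean()+308,yy.mean()+112,len(xx))
E
```

```text
199 299 344 321.5 | 204 291 354 322.5 | 209 284 361 322.5 | 214 279 364 321.5 | 219 276 368 322.0 | 224 273 372 322.5 | 229 271 373 322.0 | 234 270 375 322.5 | 239 269 376 322.5 | 244 269 376 322.5 | 249 269 375 322.0 | 
ext 270 375 top 195
proj flange (np.float64(326.0724149062074), np.float64(293.1782274144325))
proj flange (np.float64(326.43921800838467), np.float64(247.16637456572025))
proj flange (np.float64(326.78296149363064), np.float64(193.86221170774155))
proj edge (np.float64(271.74826960052536), np.float64(246.65516087528462))
proj edge (np.float64(380.8781998274839), np.float64(246.69935394511685))
fingers mid at pads (np.float64(327.0437010043452), np.float64(269.0839149280762))
tip (np.float64(325.7180548305698), np.float64(129.87581935286158)) plat (np.float64(325.0699824781431), np.float64(126.33685983854197))
tip bright 324.24163568773236 127.51672862453532 269
```

>>> move_arm(rows=[[[0,0,0],[3,0.1,0],0.1],[[0,0,0],[6,0.15,1],0.1],[[0,0,0],[6,0.15,4],0.1],[[0,0,0],[6,0.15,5.3],0.1],[[0,0,0],[6,0.15,5.3],0.1]])

```text
clock: 5.05
tcp_pos: [0.5282, 0.1241, 0.094]
orientation: [-0.0, 0.982, 0.188, -0.002]
ft_force: [0.0, -0.9, -0.3]
finger_gap: 0.227
grasp_force: 15.0
```

>>> move_arm(rows=[[[0,0,0],[0,0,0.5],0.1],[[0,0,0],[0,0,1],0.1],[[0,0,0],[0,0,1.4],0.1],[[0,0,0],[0,0,1.8],0.1],[[0,0,0],[0,0,1.8],0.1]])

```text
clock: 5.55
tcp_pos: [0.5292, 0.1252, 0.0774]
orientation: [-0.0, 0.982, 0.189, -0.0]
ft_force: [0.8, 0.1, -0.6]
finger_gap: 0.229
grasp_force: 15.0
```

```bash
python3 - <<'E'
from h import *
c=cap('wrist');save(c,'w5.png')
s=r.observe();print(s['tcp_pos'],s['ft_force'],s['ft_torque'],s['finger_gap'])
cv2.imwrite('pics/w5c.png',cv2.resize(c['color'][90:330,200:450],None,fx=2.4,fy=2.4)[...,::-1])
E
```

```text
[0.52930224 0.12522026 0.07765339] [-0.19306732  0.00550148 -0.0802456 ] [-0.01912527 -0.01496007 -0.03727099] 0.22773617961943576
```

View pics/w5c.png

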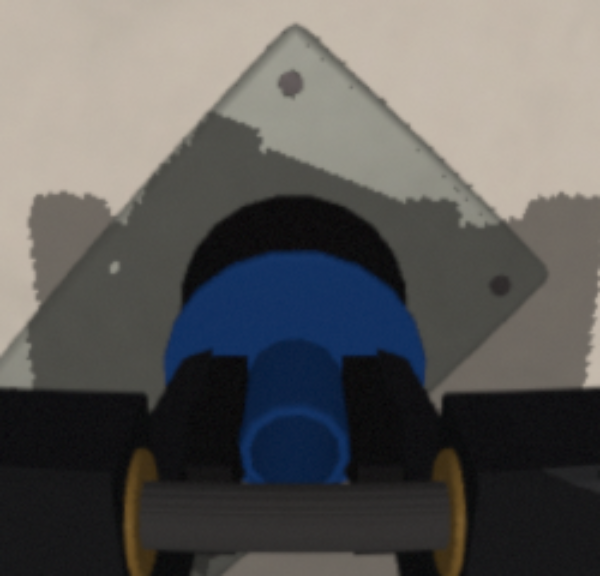

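No contact force with the tip already about 9 mm into the bore, and the flange (295) and platter (294) line up. I'll continue down.

>>> move_arm(rows=[[[0,0,0],[0,0,0.5],0.1],[[0,0,0],[0,0,1],0.1],[[0,0,0],[0,0,1.5],0.1],[[0,0,0],[0,0,1.9],0.1],[[0,0,0],[0,0,1.9],0.1]])

```text
clock: 6.1
tcp_pos: [0.529, 0.1252, 0.058]
orientation: [-0.0, 0.982, 0.189, -0.001]
ft_force: [-0.3, 0.4, -1.3]
finger_gap: 0.224
grasp_force: 15.0
```

>>> move_arm(rows=[[[0,0,0],[0,0,0.6],0.1],[[0,0,0],[0,0,1.2],0.1],[[0,0,0],[0,0,1.8],0.1],[[0,0,0],[0,0,2.4],0.1],[[0,0,0],[0,0,2.6],0.1]])

```text
clock: 6.6
tcp_pos: [0.5291, 0.1252, 0.0319]
orientation: [-0.0, 0.982, 0.189, -0.0]
ft_force: [-1.2, -0.7, 0.7]
finger_gap: 0.228
grasp_force: 15.0
```

>>> move_arm(rows=[[[0,0,0],[0,0,0.1],0.1],[[0,0,0],[0,0,0.1],1],[[0,0,0],[0,0,0.1],1],[[0,0,0],[0,0,0.1],1],[[0,0,0],[0,0,0.1],1]])

```text
clock: 7.1
tcp_pos: [0.5296, 0.1252, 0.0319]
orientation: [0.0, 0.982, 0.189, 0.0]
ft_force: [-0.5, -0.6, -0.5]
finger_gap: 0.565
grasp_force: 0.0
```

>>> move_arm(rows=[[[0,0,0],[0,0,-3],1],[[0,0,0],[0,0,-7],1],[[0,0,0],[0,0,-12],1],[[0,0,0],[-3,4,-12],1],[[0,0,0],[-6,8,-12],1]])

```text
clock: 7.6
tcp_pos: [0.5035, 0.0281, 0.1531]
orientation: [0.001, 0.982, 0.191, 0.002]
ft_force: [0.8, -0.5, -0.9]
finger_gap: 0.991
grasp_force: 0.0
```

```bash
python3 - <<'E'
from h import *
c=cap('wrist');save(c,'w6.png')
go((.4365-.055,-.1165-.022,.15))
u,v=proj(c,(.5285,.1255,.026),True);print('platter px',u,v)
try:print('adapter',circ(c,'bl',u,v,.026))
except Exception as e:print(e)
E
```

```text
tcp [0.5019 0.022  0.1523] yaw -68.33 q [-0.19  0.35  1.69 -0.    1.1   1.  ] shift [-17.11  10.47   0.26] turnz 0
platter px 234.18335424180773 127.82967033165751
adapter (array([0.5285, 0.1268]), 'D', np.float64(0.0591), np.float64(1.0))
```

>>> move_arm(rows=[[[0,0,0],[-3.5,2.6,0],1],[[0,0,0],[-7,5.2,0],1],[[0,0,0],[-10.5,7.8,1],1],[[0,0,0],[-14,10,2],1],[[0,0,0],[-14,10,2],1]])

```text
clock: 8.15
tcp_pos: [0.4084, -0.1187, 0.131]
orientation: [-0.0, 0.982, 0.187, -0.001]
ft_force: [-0.5, -0.4, 0.2]
finger_gap: 1.003
grasp_force: 0.0
```

>>> move_arm(rows=[[[0,0,0],[0,0,0],1],[[0,0,0],[0,0,0],1]])

```text
clock: 8.35
tcp_pos: [0.4112, -0.1157, 0.1321]
orientation: [0.0, 0.982, 0.19, 0.0]
ft_force: [0.3, 0.5, -0.2]
finger_gap: 0.999
grasp_force: 0.0
```

```bash
python3 - <<'E'
from h import *
import pickle
c=cap('wrist');save(c,'w7.png');pickle.dump(c,open('w7.pkl','wb'))
go((.4365,-.1165,.01))
print(proj(c,(.4365,-.1165,.04),True))
E
```

```text
tcp [ 0.4113 -0.1156  0.132 ] yaw -68.1 q [-0.55  0.23  1.92  0.    0.99  0.64] shift [ 2.3   1.02 12.2 ] turnz 0
(np.float64(337.00327982649355), np.float64(173.68505448898497))
```

View pics/w7.png

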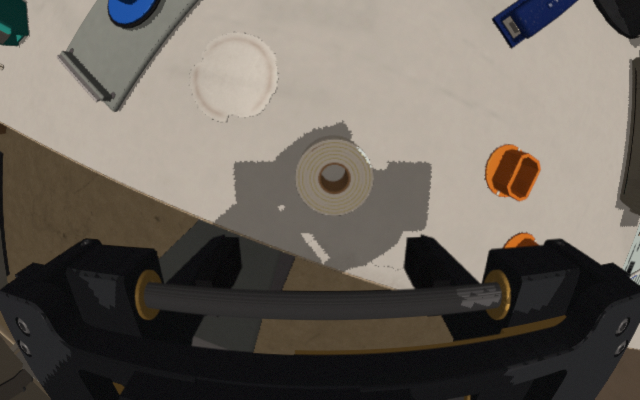

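The roll's top is centred at (334,177), its edges are at 296/372 and 138/216, and it casts a shadow around it.

```bash
python3 - <<'E'
from h import *
import pickle
c=pickle.load(open('w7.pkl','rb'))
P=[onz(c,*p,.04,True)[:2] for p in((296,177),(372,177),(334,138.5),(334,215.5))]
print(np.hypot(*(P[0]-P[1])),np.hypot(*(P[2]-P[3])),(P[0]+P[1])/2,(P[2]+P[3])/2)
k=np.mean(P,0)
go((*k,.01))
E
```

```text
0.060439808769392304 0.06263821405707694 [ 0.43327507 -0.11541137] [ 0.4323919  -0.11567684]
tcp [ 0.4113 -0.1156  0.132 ] yaw -68.1 q [-0.55  0.23  1.92  0.    0.99  0.64] shift [ 2.   0.8 12.2] turnz 0
```

>>> move_arm(rows=[[[0,0,0],[2,1,3],1],[[0,0,0],[2,1,7],1],[[0,0,0],[2,1,11],1],[[0,0,0],[2,1,12.2],1],[[0,0,0],[2,1,12.2],0.6]], force=25)

```text
clock: 8.9
tcp_pos: [0.4327, -0.1172, 0.0091]
orientation: [-0.001, 0.982, 0.19, -0.001]
ft_force: [0.2, 0.6, 1.2]
finger_gap: 0.932
grasp_force: 0.0
```

>>> move_arm(rows=[[[0,0,0],[0,0,0],0.5],[[0,0,0],[0,0,0],0.5],[[0,0,0],[0,0,0],0.5],[[0,0,0],[0,0,0],0.5],[[0,0,0],[0,0,0],0.5]])

```text
clock: 9.4
tcp_pos: [0.4336, -0.1184, 0.0111]
orientation: [0.001, 0.982, 0.189, 0.001]
ft_force: [-0.5, 1.7, 8.1]
finger_gap: 0.689
grasp_force: 25.1
```

>>> move_arm(rows=[[[0,0,0],[0,0,-2],0.5],[[0,0,0],[0,0,-6],0.5],[[0,0,0],[0,0,-10],0.5],[[0,0,0],[0,0,-14],0.5],[[0,0,0],[0,0,-14],0.5]])

```text
clock: 9.9
tcp_pos: [0.4349, -0.1191, 0.1548]
orientation: [0.003, 0.982, 0.189, 0.004]
ft_force: [-0.0, -0.2, -1.3]
finger_gap: 0.682
grasp_force: 24.9
```

```bash
python3 - <<'E'
from h import *
s=r.observe();print(s['finger_gap'],s['grasp_force'],s['tcp_pos'])
go((.4731,.1039,.15))
E
```

```text
0.6821081975959731 24.894233958330005 [ 0.43485764 -0.1191337   0.15480235]
tcp [ 0.4349 -0.1191  0.1548] yaw -68.17 q [-0.53  0.24  1.83  0.    1.06  0.66] shift [ 11.84 -19.29   0.4 ] turnz 0
```

>>> move_arm(rows=[[[0,0,0],[3,-3.5,0],0.5],[[0,0,0],[6,-7,0],0.5],[[0,0,0],[9,-10.5,0],0.5],[[0,0,0],[11,-14,0],0.5],[[0,0,0],[12,-17,0],0.5]])

```text
clock: 10.4
tcp_pos: [0.4811, 0.0865, 0.1492]
orientation: [-0.0, 0.982, 0.19, -0.0]
ft_force: [0.7, -0.3, -0.8]
finger_gap: 0.686
grasp_force: 24.9
```

>>> move_arm(rows=[[[0,0,0],[0,-2.2,0],0.5],[[0,0,0],[0,-2.2,0],0.5],[[0,0,0],[0,-2.2,0],0.5]])

```text
clock: 10.7
tcp_pos: [0.4728, 0.1045, 0.1495]
orientation: [0.0, 0.982, 0.19, -0.0]
ft_force: [0.2, -0.1, -0.7]
finger_gap: 0.684
grasp_force: 24.9
```

```bash
python3 - <<'E'
from h import *
import pickle
c=cap('wrist');save(c,'w8.png');pickle.dump(c,open('w8.pkl','wb'))
s,M=tool();p=np.array(s['tcp_pos']);go((.5292,.1252,.11));print(s['ft_force'])
print('expect roll top ctr',proj(c,p+M@[0,0,-.030],True),'front',proj(c,p+M@[.031,0,-.030],True),'hole front',proj(c,p+M@[.012,0,-.030],True), 'bottom front',proj(c,p+M@[.031,0,.010],True))
E
```

```text
tcp [0.473  0.104  0.1495] yaw -68.21 q [-0.03  0.32  1.74 -0.    1.08  1.16] shift [6.   0.12 3.95] turnz 0
[-0.22781744 -0.50868584 -1.52086881]
expect roll top ctr (np.float64(326.7532125716421), np.float64(280.95266462985404)) front (np.float64(327.2500425270635), np.float64(214.29665747176767)) hole front (np.float64(326.95144760056263), np.float64(256.75911526997993)) bottom front (np.float64(326.1427741978632), np.float64(189.65215893584673))
```

View pics/w8.png

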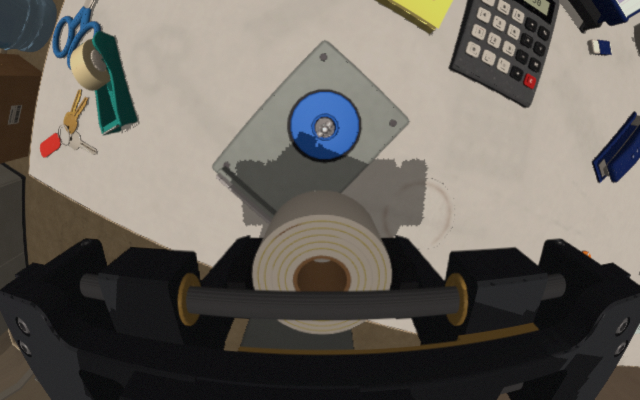

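The adapter is seated at (325,126). The roll is held upright, with its front edges at 214 and 190 as predicted, so it's centred in the grip. I'll place it now.

>>> move_arm(rows=[[[0,0,0],[3,0.1,0],0.5],[[0,0,0],[6,0.15,1],0.5],[[0,0,0],[6,0.15,4],0.5],[[0,0,0],[6,0.15,5.4],0.5],[[0,0,0],[6,0.15,5.4],0.5]])

```text
clock: 11.25
tcp_pos: [0.5285, 0.1244, 0.0937]
orientation: [-0.0, 0.982, 0.188, -0.002]
ft_force: [-0.1, -0.6, -0.8]
finger_gap: 0.685
grasp_force: 24.9
```

>>> move_arm(rows=[[[0,0,0],[0,0,0.5],0.5],[[0,0,0],[0,0,1],0.5],[[0,0,0],[0,0,1.5],0.5],[[0,0,0],[0,0,2],0.5],[[0,0,0],[0,0,2],0.5]])

```text
clock: 11.75
tcp_pos: [0.5289, 0.1257, 0.0752]
orientation: [-0.0, 0.982, 0.189, -0.0]
ft_force: [-0.9, 0.9, -0.9]
finger_gap: 0.685
grasp_force: 24.9
```

>>> move_arm(rows=[[[0,0,0],[0,0,0.4],0.5],[[0,0,0],[0,0,0.8],0.5],[[0,0,0],[0,0,1.2],0.5],[[0,0,0],[0,0,1.4],0.5],[[0,0,0],[0,0,1.4],0.5]])

```text
clock: 12.25
tcp_pos: [0.529, 0.1257, 0.0614]
orientation: [-0.0, 0.982, 0.189, -0.0]
ft_force: [-0.6, 0.2, -1.1]
finger_gap: 0.685
grasp_force: 24.9
```

>>> move_arm(rows=[[[0,0,0],[0,0,0.6],0.5],[[0,0,0],[0,0,1.2],0.5],[[0,0,0],[0,0,1.8],0.5],[[0,0,0],[0,0,2.3],0.5],[[0,0,0],[0,0,2.3],0.5]])

```text
clock: 12.75
tcp_pos: [0.5288, 0.1257, 0.0379]
orientation: [-0.0, 0.982, 0.189, -0.001]
ft_force: [-0.3, 0.2, -1.8]
finger_gap: 0.688
grasp_force: 24.9
```

>>> move_arm(rows=[[[0,0,0],[0,0,0.2],0.5],[[0,0,0],[0,0,0.2],0.5]])

```text
clock: 12.95
tcp_pos: [0.5293, 0.1257, 0.037]
orientation: [0.0, 0.982, 0.189, 0.0]
ft_force: [-1.6, -0.9, 3.0]
finger_gap: 0.686
grasp_force: 25.0
```

>>> move_arm(rows=[[[0,0,0],[0,0,0],1],[[0,0,0],[0,0,0],1],[[0,0,0],[0,0,-2],1],[[0,0,0],[0,0,-6],1],[[0,0,0],[0,0,-10],1]])

```text
clock: 13.45
tcp_pos: [0.5288, 0.1256, 0.1377]
orientation: [-0.0, 0.982, 0.189, -0.001]
ft_force: [0.6, 0.7, -0.4]
finger_gap: 0.998
grasp_force: 0.0
```

>>> move_arm(rows=[[[0,0,0],[-2.2,4,0],1],[[0,0,0],[-4.4,8,0],1],[[0,0,0],[-6.6,12,0],1],[[0,0,0],[-8.8,16,0],1],[[0,0,0],[-11,20,0],1]])

```text
clock: 13.95
tcp_pos: [0.501, -0.1027, 0.137]
orientation: [0.0, 0.982, 0.189, 0.0]
ft_force: [1.4, 0.1, 0.1]
finger_gap: 1.003
grasp_force: 0.0
```

>>> move_arm(rows=[[[0,0,0.12],[-2.2,3.5,0],1],[[0,0,0.24],[-4.4,7,0],1],[[0,0,0.36],[-6.6,10.5,0],1],[[0,0,0.48],[-8.8,14,0],1],[[0,0,0.51],[-9.5,15.5,0],1]])

```text
clock: 14.45
tcp_pos: [0.47, -0.2831, 0.1368]
orientation: [0.0, 0.998, -0.068, 0.0]
ft_force: [-0.7, -0.7, 0.8]
finger_gap: 1.004
grasp_force: 0.0
```

>>> move_arm(rows=[[[0,0,0],[0,0,0],1],[[0,0,0],[0,0,0],1],[[0,0,0],[0,0,0],1]])

```text
clock: 14.75
tcp_pos: [0.4712, -0.2785, 0.1367]
orientation: [-0.0, 0.998, -0.063, -0.0]
ft_force: [0.7, 0.1, -0.7]
finger_gap: 1.0
grasp_force: 0.0
```

```bash
python3 - <<'E'
from h import *
import pickle
c=cap('wrist');save(c,'w9.png');pickle.dump(c,open('w9.pkl','wb'))
go((.5016,-.2837,.012));u,v=proj(c,(.5016,-.2837,.003),True);print(u,v)
print(circ(c,'or',u,v,.003));u,v=int(u),int(v)
cv2.imwrite('pics/w9c.png',cv2.resize(c['color'][v-80:v+80,u-100:u+100],None,fx=3.75,fy=3.75,interpolation=2)[...,::-1])
E
```

```text
tcp [ 0.4712 -0.2786  0.1368] yaw -97.25 q [-0.75  0.46  1.57  0.    1.12  0.95] shift [ 3.08  0.12 12.48] turnz 0
324.96588560878564 155.7959801823622
(array([ 0.502 , -0.2823]), 'D', np.float64(0.0546), np.float64(0.77))
```

View pics/w9c.png

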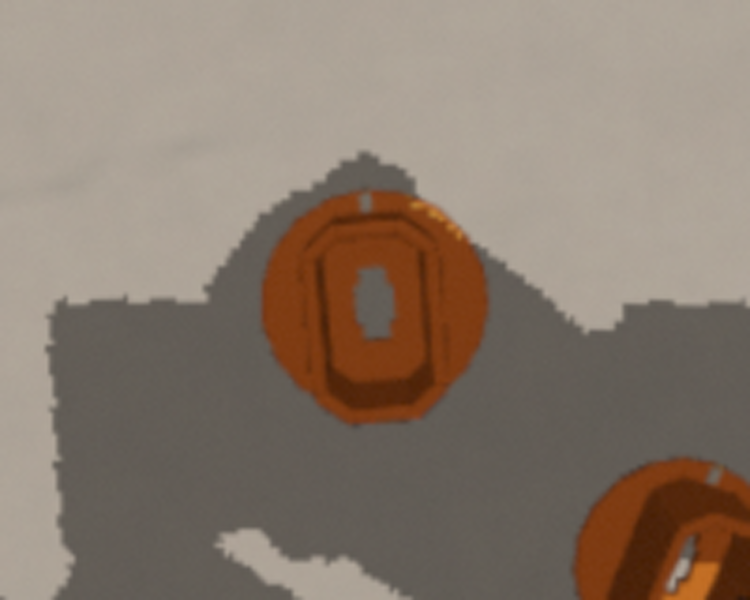

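The crop shows the slot at (375,303), the white mark at (365,203) and the flange centred at (374,300). The grip is about 5° off the finger axis.

```bash
python3 - <<'E'
from h import *
import pickle
c=pickle.load(open('w9.pkl','rb'))
f=lambda x,y,z:onz(c,224+x/3.75-.4,75+y/3.75-.4,z,True)[:2]
def ang(a,b):e=b-a;return np.degrees(np.arctan2(e[1],e[0])).round(1),np.hypot(*e).round(4)
print(ang(f(375,303,.004),f(365,203,.004)),ang(f(377,338,.002),f(372,266,.002)),ang(f(330,370,.034),f(318,255,.034)))
print('slot',f(375,303,.002),'flange',(f(262,305,.003)+f(487,305,.003))/2,(f(374,190,.004)+f(376,424,.0))/2)
s=f(375,303,.002);go((*s,.01),np.radians(-92.5))
E
```

```text
(np.float64(-1.6), np.float64(0.0245)) (np.float64(-3.3), np.float64(0.0179)) (np.float64(-1.8), np.float64(0.0255))
slot [ 0.5019811  -0.28249244] flange [ 0.50177063 -0.282347  ] [ 0.50037171 -0.28229963]
tcp [ 0.4712 -0.2786  0.1368] yaw -97.25 q [-0.75  0.46  1.57  0.    1.12  0.95] shift [ 3.1  -0.   12.68] turnz -0.083
```

>>> move_arm(rows=[[[0,0,-0.09],[3.05,0.2,3],1],[[0,0,-0.09],[3.05,0.2,7],1],[[0,0,-0.09],[3.05,0.2,11],1],[[0,0,-0.09],[3.05,0.2,12.7],1],[[0,0,-0.09],[3.05,0.2,12.7],0.6]], force=40)

```text
clock: 15.3
tcp_pos: [0.5, -0.284, 0.0074]
orientation: [-0.002, 1.0, -0.019, -0.002]
ft_force: [-0.1, 0.1, 0.3]
finger_gap: 0.931
grasp_force: 0.0
```

>>> move_arm(rows=[[[0,0,0],[0,0,0],0.2],[[0,0,0],[0,0,0],0.2],[[0,0,0],[0,0,0],0.2],[[0,0,0],[0,0,0],0.2],[[0,0,0],[0,0,0],0.2]])

```text
clock: 15.8
tcp_pos: [0.501, -0.2861, 0.0102]
orientation: [0.0, 1.0, -0.02, 0.0]
ft_force: [-0.9, 0.2, 0.6]
finger_gap: 0.481
grasp_force: 0.0
```

>>> move_arm(rows=[[[0,0,0],[0,0,0],0.2],[[0,0,0],[0,0,0],0.2],[[0,0,0],[0,0,0],0.2],[[0,0,0],[0,0,0],0.2]])

```text
clock: 16.2
tcp_pos: [0.5008, -0.286, 0.0099]
orientation: [-0.0, 1.0, -0.02, 0.0]
ft_force: [0.3, 1.5, 2.5]
finger_gap: 0.334
grasp_force: 40.0
```

>>> move_arm(rows=[[[0,0,0],[0,0,-3],0.2],[[0,0,0],[0,0,-7.5],0.2],[[0,0,0],[0,0,-12],0.2],[[0,0,0],[-0.5,-4,-14],0.2],[[0,0,0],[-1,-8,-14],0.2]])

```text
clock: 16.7
tcp_pos: [0.4947, -0.2059, 0.1526]
orientation: [0.002, 1.0, -0.02, 0.002]
ft_force: [0.5, 0.1, -1.2]
finger_gap: 0.334
grasp_force: 40.0
```

>>> move_arm(rows=[[[0,0,0],[-0.4,-4.5,0],0.2],[[0,0,0],[-0.8,-9,0],0.2],[[0,0,0],[-1.2,-13.5,0],0.2],[[0,0,0],[-1.6,-18,0],0.2],[[0,0,0],[-2,-22.5,0],0.2]])

```text
clock: 17.2
tcp_pos: [0.4823, 0.0216, 0.1497]
orientation: [0.0, 1.0, -0.02, 0.0]
ft_force: [-0.2, -0.4, -0.5]
finger_gap: 0.333
grasp_force: 40.0
```

>>> move_arm(rows=[[[0,0,0.1],[-0.4,-4.5,0],0.2],[[0,0,0.2],[-0.8,-9,0],0.2],[[0,0,0.32],[-1.5,-12.6,0],0.2],[[0,0,0.32],[-1.5,-12.6,0],0.2],[[0,0,0.32],[-1.5,-12.6,0],0.2]])

```text
clock: 17.7
tcp_pos: [0.4726, 0.1466, 0.1496]
orientation: [0.0, 0.984, -0.177, -0.0]
ft_force: [0.0, -0.0, 0.2]
finger_gap: 0.338
grasp_force: 40.0
```

>>> move_arm(rows=[[[0,0,0],[0,0,0],0.2],[[0,0,0],[0,0,0],0.2]])

```text
clock: 17.9
tcp_pos: [0.473, 0.1453, 0.1497]
orientation: [0.0, 0.984, -0.179, 0.0]
ft_force: [-0.3, -0.5, -1.3]
finger_gap: 0.342
grasp_force: 40.0
```

```bash
python3 - <<'E'
from h import *
import pickle
c=cap('wrist');save(c,'w10.png');pickle.dump(c,open('w10.pkl','wb'))
s,M=tool();p=np.array(s['tcp_pos']);print(s['grasp_force'],s['finger_gap'],s['ft_force'])
go((.529,.1255,.11))
print('tip',proj(c,(.529,.1255,.078),True))
# stand edges: grey plate mask
hs=cv2.cvtColor(c['color'],cv2.COLOR_RGB2HSV)
g=cv2.cvtColor(c['color'],cv2.COLOR_RGB2GRAY)
u,v=map(int,proj(c,(.529,.1255,.078),True));print(g[v-16:v+17:2,u-16:u+17:2])
print('held cap: front flange expect',proj(c,p+M@[.0289,0,.006],True),'edges',proj(c,p+M@[.0009,-.028,.006],True),proj(c,p+M@[.0009,.028,.006],True))
m=cv2.inRange(hs,(3,130,40),(20,255,255))
for vv in range(185,260,6):
    q=np.where(m[vv,250:400])[0]+250
    if len(q):print(vv,q.min(),q.max(),end=' | ')
E
```

```text
39.99985336326063 0.33574328437230294 [ 0.03936604  0.53746854 -1.03273197]
tcp [0.473  0.1454 0.1497] yaw -110.64 q [ 0.06  0.34  1.71 -0.    1.09  1.99] shift [ 5.94 -0.11  3.97] turnz 0
tip (np.float64(321.7440468714584), np.float64(127.81037312250851))
[[210 201 214 216 212 206 176 175 181 204 209 215 216 210 203 214 214]
 [210 216 214 186 151 136 121 122 127 129 143 162 209 215 214 204 213]
 [215 200 155 131 104  78  81  80  77  72  79 116 148 176 213 215 204]
 [211 148 120  76  70  78  75  67  63  74  72  83  97 128 171 216 210]
 [155 113  71  59  80  51  90 115 118  76  60  65  82  95 149 207 214]
 [132  79  57  81  46  97 131 137 159 119  93 115  58  83 110 141 214]
 [124  51  72  44  88 126 128 145 186 128 102 128  67  75  88 138 204]
 [ 98  45  77  55 121 126 129 128 164 118 117 113 113  81  80 130 195]
 [ 71  45  77  75 121 124 118 109 116 100 107  95 118  83  76 127 190]
 [ 81  47  77  77 121 120  99 179 209 125 105 108 114  83  72 123 187]
 [ 87  44  77  65 117 128 108 170 202 116 120 114 112  91  72 126 191]
 [118  49  65  78  99 115 120 102 106  94 100 114  97  76  81 130 194]
 [124  66  51  81  69  94 121 153 182 122  80 119  92  62 103 156 212]
 [138 117  59  51  76  79 100 142 169 127  80  87  62  83 127 198 214]
 [205 151 112  58  49  65  71  97 115  76  70  54  70 121 164 213 213]
 [216 209 134 119  72  55  50  49  48  50  60 103 124 151 210 216 204]
 [212 216 202 163 114 117 108  96 100 107 126 141 181 210 216 206 212]]
held cap: front flange expect (np.float64(323.60442981819904), np.float64(194.0847139762862)) edges (np.float64(272.3509775156576), np.float64(243.56457969680963)) (np.float64(374.64862589299923), np.float64(243.5574238134683))
197 305 341 | 203 293 351 | 209 286 359 | 215 281 364 | 221 277 367 | 227 275 370 | 233 273 372 | 239 288 357 | 245 288 357 | 251 287 357 | 257 288 356 |
```

The pin shows as a vertical bright band near (321,128), so the cap's slot is parallel to it. Both the image and the earlier insertions agree on a -1.1 mm offset in tool y.

>>> move_arm(rows=[[[0,0,0],[3,-0.1,0],0.2],[[0,0,0],[5.9,-0.1,1],0.2],[[0,0,0],[5.9,-0.1,3.5],0.2],[[0,0,0],[5.9,-0.1,5],0.2],[[0,0,0],[5.9,-0.1,5],0.2]])

```text
clock: 18.45
tcp_pos: [0.5274, 0.1258, 0.0978]
orientation: [0.0, 0.984, -0.179, -0.002]
ft_force: [-0.0, -0.0, -0.9]
finger_gap: 0.338
grasp_force: 40.0
```

>>> move_arm(rows=[[[0,0,0],[0,0,0.4],0.2],[[0,0,0],[0,0,0.8],0.2],[[0,0,0],[0,0,1.1],0.2],[[0,0,0],[0,0,1.4],0.2],[[0,0,0],[0,0,1.4],0.2]])

```text
clock: 18.95
tcp_pos: [0.5282, 0.1266, 0.0855]
orientation: [0.0, 0.984, -0.179, -0.0]
ft_force: [0.6, 0.0, -0.4]
finger_gap: 0.336
grasp_force: 40.0
```

```bash
python3 - <<'E'
from h import *
go((.529,.1255,.0755));s=r.observe();print(s['ft_force'],s['ft_torque'])
E
```

```text
tcp [0.5282 0.1266 0.0855] yaw -110.58 q [0.02 0.52 1.63 0.   1.   1.95] shift [0.12 0.08 1.  ] turnz 0
[ 0.60899694  0.00309193 -0.41512872] [ 0.06339774  0.01799354 -0.00311087]
```

>>> move_arm(rows=[[[0,0,0],[0.05,0.05,0.2],0.2],[[0,0,0],[0.05,0.05,0.4],0.2],[[0,0,0],[0.05,0.05,0.6],0.2],[[0,0,0],[0.05,0.05,0.6],0.2]])

```text
clock: 19.35
tcp_pos: [0.5284, 0.126, 0.0794]
orientation: [0.0, 0.984, -0.179, -0.0]
ft_force: [0.2, -0.6, -0.7]
finger_gap: 0.34
grasp_force: 40.0
```

>>> move_arm(rows=[[[0,0,0],[0,0,0.2],0.2],[[0,0,0],[0,0,0.4],0.2],[[0,0,0],[0,0,0.4],0.2]])

```text
clock: 19.65
tcp_pos: [0.5286, 0.126, 0.0756]
orientation: [-0.0, 0.984, -0.179, -0.0]
ft_force: [-0.5, 0.5, 1.0]
finger_gap: 0.339
grasp_force: 40.0
```

The slot is over the pin and the cap is on the stack. I'll press it down.

>>> move_arm(rows=[[[0,0,0],[0,0,0.15],0.2],[[0,0,0],[0,0,0.3],0.2],[[0,0,0],[0,0,0.45],0.2],[[0,0,0],[0,0,0.5],0.2],[[0,0,0],[0,0,0.5],0.2]])

```text
clock: 20.15
tcp_pos: [0.5287, 0.126, 0.0712]
orientation: [-0.0, 0.984, -0.179, 0.0]
ft_force: [-2.1, 0.3, 7.1]
finger_gap: 0.338
grasp_force: 40.0
```

Pressed about 4.7 mm at 7.1 N, within the stated window. Next is the quarter turn.

>>> move_arm(rows=[[[0,0,-0.1],[0,0,0],0.2],[[0,0,-0.2],[0,0,0],0.2],[[0,0,-0.3],[0,0,0],0.2],[[0,0,-0.4],[0,0,0],0.2],[[0,0,-0.5],[0,0,0],0.2]])

```text
clock: 20.65
tcp_pos: [0.5298, 0.126, 0.0715]
orientation: [0.0, 0.997, 0.072, 0.002]
ft_force: [2.1, 0.6, 5.7]
finger_gap: 0.337
grasp_force: 40.0
```

```bash
python3 - <<'E'
from h import *
go((.5287,.126,.071));s=r.observe();print(s['ft_force'],s['ft_torque'],s['finger_gap'])
E
```

```text
tcp [0.5298 0.126  0.0715] yaw -81.71 q [0.02 0.54 1.63 0.   0.96 1.44] shift [-0.11 -0.02  0.05] turnz 0
[2.07675837 0.59846529 5.69512502] [ 0.12009158 -0.1644127  -0.05013763] 0.33676685147814844
```

>>> move_arm(rows=[[[0,0,-0.12],[0,0,0.05],0.2],[[0,0,-0.24],[0,0,0.05],0.2],[[0,0,-0.36],[0,0,0.05],0.2],[[0,0,-0.48],[0,0,0.05],0.2],[[0,0,-0.6],[0,0,0.05],0.2]])

```text
clock: 21.15
tcp_pos: [0.5298, 0.126, 0.0711]
orientation: [0.001, 0.931, 0.364, 0.002]
ft_force: [1.8, 0.5, 4.7]
finger_gap: 0.34
grasp_force: 40.0
```

>>> move_arm(rows=[[[0,0,-0.12],[0,0,0],0.2],[[0,0,-0.24],[0,0,0],0.2],[[0,0,-0.36],[0,0,0],0.2],[[0,0,-0.47],[0,0,0],0.2],[[0,0,-0.47],[0,0,0],0.2]])

```text
clock: 21.65
tcp_pos: [0.5297, 0.126, 0.071]
orientation: [0.001, 0.821, 0.57, 0.001]
ft_force: [0.3, 0.4, 6.1]
finger_gap: 0.339
grasp_force: 40.0
```

```bash
python3 - <<'E'
from h import *
go((.5287,.126,.071),np.radians(-20.6));s=r.observe();print(s['ft_force'],s['ft_torque'],s['finger_gap'])
E
```

```text
tcp [0.5297 0.126  0.071 ] yaw -20.45 q [0.02 0.54 1.63 0.   0.96 0.38] shift [-0.04 -0.09  0.  ] turnz 0.003
[0.30025515 0.38823394 6.11182925] [ 0.10731955 -0.12149391  0.07635946] 0.3391430757274926
```

>>> move_arm(rows=[[[0,0,0],[0,0,-0.1],0.2],[[0,0,0],[0,0,-0.2],0.2],[[0,0,0],[0,0,-0.25],0.2],[[0,0,0],[0,0,-0.25],0.2]])

```text
clock: 22.05
tcp_pos: [0.5294, 0.1259, 0.0731]
orientation: [0.001, 0.822, 0.569, 0.001]
ft_force: [3.8, 0.8, 3.6]
finger_gap: 0.334
grasp_force: 40.0
```

>>> move_arm(rows=[[[0,0,0],[0,0,0],0.5],[[0,0,0],[0,0,0],0.7],[[0,0,0],[0,0,0],0.9],[[0,0,0],[0,0,0],1],[[0,0,0],[0,0,0],1]])

```text
clock: 22.55
tcp_pos: [0.5284, 0.126, 0.0725]
orientation: [-0.0, 0.822, 0.569, -0.0]
ft_force: [0.3, 0.4, -0.9]
finger_gap: 0.766
grasp_force: 0.0
```

>>> move_arm(rows=[[[0,0,0],[0,0,-2],1],[[0,0,0],[0,0,-5],1],[[0,0,0],[0,0,-8],1],[[0,0,0],[-4,0,-9],1],[[0,0,0],[-6,0,-9],1]])

```text
clock: 23.05
tcp_pos: [0.5074, 0.0686, 0.1643]
orientation: [0.001, 0.822, 0.569, 0.001]
ft_force: [0.8, 0.1, 0.0]
finger_gap: 1.002
grasp_force: 0.0
```

>>> move_arm(rows=[[[0,0,0],[0,0,0],1],[[0,0,0],[0,0,0],1],[[0,0,0],[0,0,0],1]])

```text
clock: 23.35
tcp_pos: [0.5076, 0.0705, 0.1625]
orientation: [-0.0, 0.822, 0.569, -0.0]
ft_force: [0.5, 0.2, 0.7]
finger_gap: 1.001
grasp_force: 0.0
```

```bash
python3 - <<'E'
from h import *
import pickle
c=cap('wrist');save(c,'w11.png');pickle.dump(c,open('w11.pkl','wb'))
S=cap('side');save(S,'side2.png');pickle.dump(S,open('s2.pkl','wb'))
s,M=tool();print(s['tcp_pos'],s['ft_force'],s['finger_gap'])
u,v=proj(c,(.5285,.126,.065),True);print(u,v)
hs=cv2.cvtColor(c['color'],cv2.COLOR_RGB2HSV);m=cv2.inRange(hs,(3,130,40),(20,255,255))
m[:, :int(u)-60]=0;m[:,int(u)+60:]=0
for vv in range(int(v)-40,int(v)+44,3):print(''.join('#' if m[vv,x] else ('+' if hs[vv,x,2]>150 else '.') for x in range(int(u)-50,int(u)+50,2)))
print(circ(c,'or',u,v,.065))
E
```

```text
[0.50756166 0.07056583 0.16242304] [ 0.59724232  1.28803028 -0.55624594] 0.9996507095594884
324.22848668974785 129.00305211987586
.+++.......+.......+++++++++++++....+++++..+......
.+++........+...+++#####+++#####++..++.++++.+.....
..............++##################++++......+....+
............++#######################++.........+.
..........+++#########################+++......++.
.........++############################+++........
........++##############################+++.......
.......++################################+++......
.......++#################################++......
......++###############..+..###############++.....
......++##############+.....###############++.....
......++##############+.....+##############++.....
.....+++##############......+##############+++....
.....+++############+++.++.+++#############++.....
......++#############+..++..++#############++.....
......+++##############....###############+++.....
......+++#################################+++.....
.......++################################.........
.......++.##############################..........
...........############################...........
.............#########################............
...............#####################..............
................##################................
...................############...................
..................................................
..................................................
..................................................
..................................................
(array([0.5293, 0.1291]), 'D', np.float64(0.0548), np.float64(0.96))
```

The wrist image shows the cross pin lying across the cap's slot, fully visible on top of the flange (20 px wide, about 15 mm). The cap stayed down after release, so it is locked, and the gripper is clear. I'll hand the job in.

```bash
python3 -c "
from station import r
print(r.close_job())"
```

```text
the job is handed in; nothing more can be done
None
```

The label stand is reloaded and handed in at about 23 s: adapter, then roll, then the cap farthest to the robot's left, pressed and turned a quarter turn; the last wrist image showed it locked under the pin.

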